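Stack and cover the board carriers

ROBOT

A 6-joint arm with a two-finger parallel gripper is mounted at the origin on the work surface. World frame = base frame: x ahead of the robot, y to its left, z up, the work surface at z = 0. Lengths are in m, angles in degrees, forces in N, time in s.
With the tool pointing down it reaches from about 0.375 to 0.9 m from the base axis. Payload 3.1 kg.
Tool frame: the origin (TCP) lies at the very end of the fingers, on their centre line; the grasp point (between the pads) lies 19 mm behind it (bot.tcp_to_grasp is the distance from the TCP to the grasp point, in m); z points along the fingers, y is the direction in which the jaws open and shut (so a half turn about z gives the same grasp; the last joint's range is limited). The gripper opens to 87 mm and grips with 3 to 60 N. Pads are 19 mm wide; open, the fingers measure 117 mm over their backs; the gripper's body (75 mm by 190 mm) begins 51 mm behind the grasp point.
Start: joints at [54.689, 30.224, 82.088, -0, 67.689, -10.227], TCP at [0.265, 0.566, 0.223] pointing down, gripper open.
Joint ranges: [-176.69, 176.69], [-43.24, 126.21], [12.49, 139.97], [-82, 262], [0, 151.66], [-163.58, 163.58]. Speed limits (degrees/s): [159.86, 159.86, 180, 180, 180, 180].

INTERFACE

Orientations are given as a 3x3 rotation matrix whose columns are the frame's x, y, z axes.
In Python, from rig import telemetry, eyes, order, bot gives the robot as it stands. The module is installed in compiled form; this text tells all that it offers.
- The arm moves only by the tool servo_tool, never from a script. Its argument "targets" is a list of rows, each a list of 2 entries, a list of its own where there are three numbers: the shift along the tool's x, y, z in m, then the turn, a rotation vector about the tool's x, y, z in rad. In form: [[[tx, ty, tz], [wx, wy, wz]], ...]. A call has 1 to 12 rows; each row is the pose to reach, as a shift and turn from the pose commanded when the call began, along the tool's axes at that moment; what a row does not reach only later rows make up. A row lasts 1/8 s, in which the tool goes at most 62.5 mm and 10.7 degrees, less where a joint would pass 70% of its speed; a pose out of reach is approached as far as the arm can. A call with a gripper value outside its range is refused whole. "gripper" is the finger opening in m, from 0 to 0.087, set as the call begins (left out, the last holds). The fingers move at their own pace and stop on an object; the grip force is fixed at half the most. Time passes only in rows, so rows that repeat a pose let the fingers close. It gives the time, the measured TCP pose, the force and the opening at its end, in the units of the state.
- telemetry.read_state(): the state, without advancing time (a new reading comes with each control period).
- eyes.capture(name): name is "scene" or "top" or "wrist"; returns a dict with "pixels" (384x512x3 uint8, blue, green, red), "intrinsics" (3x3 intrinsics, pixels), "extrinsics" (4x4, takes a point from camera to world coordinates); the wrist camera has in their place "T_tool_cam" (4x4, takes a point from camera to tool coordinates, whose origin is the TCP and whose axes are the flange's). Camera axes: x right, y down, z forward; pixel columns grow to the right and rows downward; lengths in m; the calibration is good to about 2 mm. A picture is of the moment at which its call begins: read the wrist's pose just before it. There is no depth.
- order.hand_in(): hands the job in, once; it reports no verdict.
The state is a dict: "time_s": time; "joint_positions": joint angles; "qvel": joint speeds; "tau": joint torques, N m; "position": TCP position; "tcp_rot": TCP orientation; "force": force on the tool from outside, world axes, zero at the start; "moment": the same for the moment, N m; "opening": opening from 0.0 (shut) to 1.0 (fully open).
Only numpy, scipy, OpenCV 4.12 (cv2) and the standard library are available. Lean on these libraries where they do the work, as an engineer would, in place of code of your own. Each camera call takes 0.05 s, during which the arm holds its last target. There are 200 camera calls.

TASK

Clear the slanted rack: lay the black carrier flat, board side up, on the blue carrier on the stacking stand, and then lay the yellow cover flat, ribs up, on top of it. Each must be pushed right up against the stand's red end stop and lie squarely in line with the carrier beneath, so that the three make one neat pile. Set them down, do not let them drop, and leave the other things on the bench where they are.

Things in the scene. Friction and masses are not known exactly. Their poses are not given: they have to be found in the camera images.
- board_carrier: Black plastic frame with a green circuit board in its top face, a flat slab 130 mm long (x) by 58 mm wide (y) by 20 mm thick (z); origin at the centre of its underside, z out of its top face. Both ends are alike. 0.15 to 0.35 kg. At the start it lies on one of the rack's two slanted beds, its long x axis running up the slope.
- cover: Yellow plastic cover slab with cross ribs on its top face, 130 mm long (x) by 58 mm wide (y) by 20 mm thick (z); origin at the centre of its underside, z out of its top face. Both ends are alike. 0.15 to 0.35 kg. At the start it lies on the rack's other bed, in the same way.
- base_carrier: Blue plastic frame with a green circuit board, 130 mm long (x) by 58 mm wide (y) by 20 mm thick (z); origin at the centre of its underside, z out of its top face. Both ends are alike. 0.15 to 0.35 kg. It lies flat on the stacking stand, against the end stop, and is the bottom of the pile; it may lie up to 10 mm to either side of the stand's middle line.
- rack: Fixed grey rack, base 125 x 190 x 8 mm, origin at the centre of its underside. Two aluminium beds, 134 long, 46 mm wide (narrower than a carrier), mid-points of their upper faces at local (0, -60, 58) and (0, 60, 58) mm, rising to local +x at 0.45 rad (26 degrees) from level; an 11 mm lip at the lower end. A carrier's origin starts at a bed's mid-point.
- stand: Fixed dark steel stacking stand, base 170 (x) x 100 (y) x 8 mm thick, carriers lie on its top; origin on its underside, x axis along the pile's length towards the end stop.
- stop_face (a point): Middle of the face of the stand's end stop, at the height of the stand's top; axes as the stand's. The stop is two red posts (14 mm wide, centres 40 mm apart, 66 mm tall) whose faces look along local -x; a carrier against it has its origin 65 mm from here along -x. There is no fence at the sides.

How it is judged:
By the outcome, as a careful person would: the job done as asked, in the order asked, and still so for the second after the job is handed in, with the robot touching nothing.
It also fails if it takes over 62 s, if anything falls off the work surface, if the arm or the gripper's body presses on something with over 40 N, if the wrist force passes 120 N, or if a joint passes its speed limit or range.

## Working session

There is one attempt and no reset: what is moved stays moved. The work goes in short steps, Python scripts to look and compute and a tool call to move; the robot and the scene stay as the last step left them, time stands still between calls to the robot, and variables do not carry over. Pictures are saved under pics/ and viewed, about 8 in all and at most 12, crops included, and the job is handed in when it is done.

Besides the shell and the picture viewer there is one more tool, called after "Emit:" in YAML: its name, and indented under it one key for each argument. servo_tool: Moves the arm, as the interface text tells. Its arguments: {"type":"object","properties":{"targets":{"type":"array","items":{"type":"array"}},"gripper":{"type":"number"}},"required":["targets"]}

```bash
mkdir -p pics; ls; python3 - <<'E'
from rig import telemetry, eyes, order, bot
import cv2, numpy as np
s=telemetry.read_state(); print(s)
for n in("scene","top"):
    c=eyes.capture(n); cv2.imwrite(f"pics/{n}1.png",c["pixels"]); np.savez(f"{n}1.npz",**c)
    print(n,c["intrinsics"],c["extrinsics"])
E
```

```text
pics
{'time_s': 0.0, 'joint_positions': array([ 5.46882461e+01,  3.02798162e+01,  8.21563878e+01, -1.01980228e-03,
        6.76889176e+01, -1.02286110e+01]), 'qvel': array([-0.06837491, -0.07692738,  0.05423366, -0.03268949,  0.01594129,
        0.05175393]), 'tau': array([ 6.26167894e-04, -4.40042889e+01, -1.76592278e+01,  6.34091184e-02,
        5.80260472e-02, -1.54708255e-04]), 'position': array([0.26451824, 0.56545455, 0.22156251]), 'tcp_rot': array([[-9.05696204e-01,  4.23925496e-01, -1.24884442e-03],
       [ 4.23927173e-01,  9.05694508e-01, -1.79152658e-03],
       [ 3.71597733e-04, -2.15199791e-03, -9.99997615e-01]]), 'force': array([-0.0779841 , -0.10981697, -0.0014963 ]), 'moment': array([ 0.0111376 ,  0.00905736, -0.00742878]), 'opening': 1.0033586876364382}
scene [[381.6226951    0.         258.12677176]
 [  0.         381.6226951  192.15105429]
 [  0.           0.           1.        ]] [[-0.76343435  0.55477967 -0.33073784  0.9188093 ]
 [ 0.64575801  0.66578953 -0.37379259  0.27199055]
 [ 0.01282926 -0.49894271 -0.86654001  0.7334112 ]
 [ 0.          0.          0.          1.        ]]
top [[463.77947161   0.         250.11131832]
 [  0.         463.77947161 194.65130998]
 [  0.           0.           1.        ]] [[ 0.03096718 -0.97418837  0.22360243  0.44126199]
 [-0.99951892 -0.02979663  0.0086079  -0.00300119]
 [-0.00172312 -0.22376142 -0.97464243  0.93104733]
 [ 0.          0.          0.          1.        ]]
```

View pics/scene1.png

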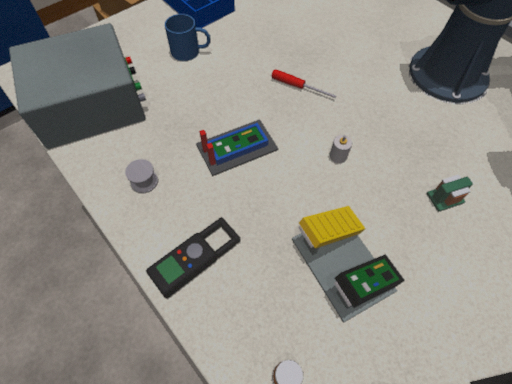

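View pics/top1.png

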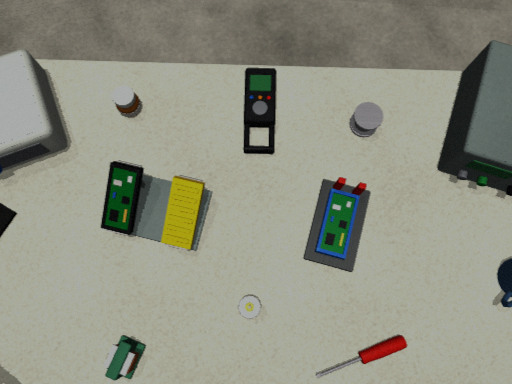

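```bash
python3 - <<'E'
import cv2, numpy as np
t=cv2.imread("pics/top1.png"); s=cv2.imread("pics/scene1.png")
a=cv2.resize(t[150:260,90:220],None,fx=3,fy=3,interpolation=cv2.INTER_CUBIC)
b=cv2.resize(t[170:280,295:380],None,fx=3,fy=3,interpolation=cv2.INTER_CUBIC)
c=cv2.resize(s[200:300,285:415],None,fx=2.5,fy=2.5,interpolation=cv2.INTER_CUBIC)
d=cv2.resize(s[115:180,190:285],None,fx=3,fy=3,interpolation=cv2.INTER_CUBIC)
o=np.zeros((600,700,3),np.uint8)
for im,y,x in((a,0,0),(b,0,400),(c,340,0),(d,340,400)): o[y:y+im.shape[0],x:x+im.shape[1]]=im
cv2.imwrite("pics/crop1.png",o)
E
```

```text
(no output)
```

View pics/crop1.png

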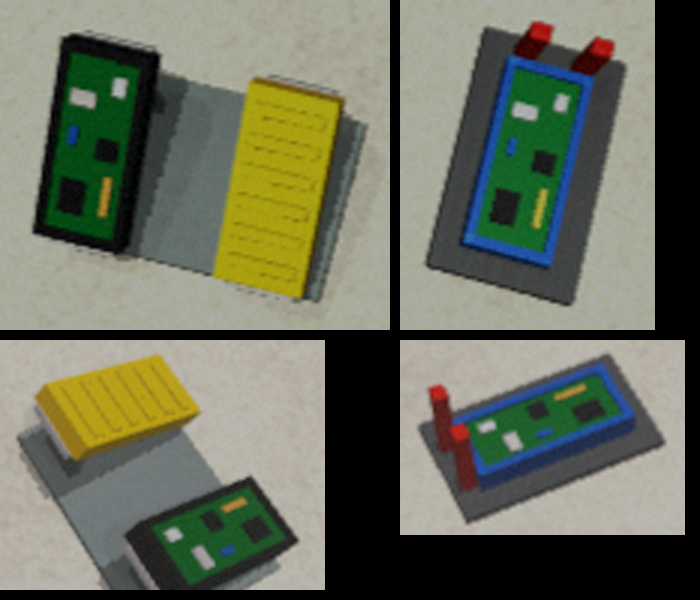

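```bash
cat > h.py <<'E'
import numpy as np, cv2
from scipy.optimize import least_squares
from scipy.spatial.transform import Rotation as R
def proj(P,K,T):
    p=(np.asarray(P)-T[:3,3])@T[:3,:3]; p=p@K.T; return p[:,:2]/p[:,2:]
def rz(a): return R.from_euler('z',a).as_matrix()
RS=R.from_euler('y',-0.45).as_matrix()  # bed frame in rack: x up slope
def slab(w=.029,l=.065,h=.02): return np.array([[l,w,h],[l,-w,h],[-l,-w,h],[-l,w,h]])
def rackpts(p,side):  # side y=+-.06
    L=slab()@RS.T+[0,side,.058]; return L@rz(p[2]).T+[p[0],p[1],0]
def flat(p,P): return np.asarray(P)@rz(p[2]).T+[p[0],p[1],0]
E
python3 - <<'E'
from h import *
c=np.load("top1.npz");K,T=c["intrinsics"],c["extrinsics"]
# image TL = +x,+y(left in image = +y)
ye=np.array([(248,88),(341,104),(303,299),(213,275)])/3+[90,150]
bl=np.array([(62,44),(158,56),(120,252),(36,234)])/3+[90,150]
st=np.array([(86,27),(225,66),(172,305),(27,266)])/3+[295,170]
bu=np.array([(110,57),(190,80),(150,268),(62,243)])/3+[295,170]
f=lambda p:np.r_[proj(rackpts(p,-.06),K,T)-ye, proj(rackpts(p,.06),K,T)-bl].ravel()
r=least_squares(f,[.6,.2,-.1]);print("rack",r.x,r.fun.round(1))
for n,q,P in(("stand",st,np.array([[.085,.05,.008],[.085,-.05,.008],[-.085,-.05,.008],[-.085,.05,.008]])),("blue",bu,slab()+[0,0,.008])):
    r=least_squares(lambda p:(proj(flat(p,P),K,T)-q).ravel(),[.5,-.2,-.2]);print(n,r.x,r.fun.round(1))
E
```

```text
rack [ 0.61672881  0.18747554 -0.20823203] [ 0.7 -1.8  0.1  0.  -0.2  0.3  0.5  1.1  0.6 -1.9 -1.5  1.2  0.4  1.1
 -0.5  0. ]
stand [ 0.59684141 -0.17268977 -0.23804463] [-0.5 -0.3  0.8 -0.7  0.4  0.7 -0.7  0.2]
blue [ 0.59546261 -0.16932321 -0.23991972] [-0.7 -0.2  1.  -0.4 -0.3  0.1 -0.1  0.4]
```

```bash
cat >> h.py <<'E'
RACK=np.array([.6167,.1875,-.208]); BLUE=np.array([.5955,-.1693,-.239])
Fl=np.diag([-1.,1,-1])   # tool axes in slab frame: x=-x, y=y, z=-z
def rack_goal(side,zt,xs=0,ys=0,p=None):
    p=RACK if p is None else p
    Rw=rz(p[2])@RS; o=rz(p[2])@[0,side,.058]+[p[0],p[1],0]
    return o+Rw@[xs,ys,zt], Rw@Fl
def stand_goal(z,xs=0,ys=0,p=None):
    p=BLUE if p is None else p
    Rw=rz(p[2]); return np.r_[p[0],p[1],0]+Rw@[xs,ys,z], Rw@Fl
def rel(g,s=None):
    from rig import telemetry
    s=s or telemetry.read_state(); Rc=s["tcp_rot"]
    d=Rc.T@(g[0]-s["position"]); w=R.from_matrix(Rc.T@g[1]).as_rotvec()
    print("t",s["time_s"],"shift",d.round(4),"turn",w.round(4),"dist",np.linalg.norm(d).round(3),"deg",np.degrees(np.linalg.norm(w)).round(1),"F",s["force"].round(1),"open",round(s["opening"],3))
E
python3 - <<'E'
from h import *
rel(stand_goal(.22,xs=0)); rel(rack_goal(.06,.14)); 
from rig import eyes
print(eyes.capture("wrist")["T_tool_cam"])
E
```

```text
t 0.1 shift [-0.6112 -0.5252  0.0025] turn [-0.0019 -0.0005 -0.1988] dist 0.806 deg 11.4 F [ 0.1  0.7 -0.5] open 0.997
t 0.1 shift [-0.4062 -0.1485  0.0378] turn [-0.0535 -0.4486 -0.2255] dist 0.434 deg 28.9 F [ 0.1  0.7 -0.5] open 0.997
[[ 2.86158536e-04 -9.69260404e-01 -2.46036962e-01  6.79359041e-02]
 [ 9.99999858e-01  3.88102897e-04 -3.65856719e-04 -6.58382767e-04]
 [ 4.50098089e-04 -2.46036823e-01  9.69260377e-01 -1.62261879e-01]
 [ 0.00000000e+00  0.00000000e+00  0.00000000e+00  1.00000000e+00]]
```

Emit:
servo_tool:
  targets:
    - [[-0.05,-0.043,0],[0,0,-0.02]]
    - [[-0.1,-0.086,0],[0,0,-0.04]]
    - [[-0.15,-0.129,0],[0,0,-0.05]]
    - [[-0.2,-0.172,0],[0,0,-0.07]]
    - [[-0.25,-0.215,0],[0,0,-0.09]]
    - [[-0.3,-0.258,0],[0,0,-0.1]]
    - [[-0.35,-0.3,0],[0,0,-0.12]]
    - [[-0.4,-0.344,0],[0,0,-0.14]]
    - [[-0.45,-0.387,0],[0,0,-0.15]]
    - [[-0.5,-0.43,0],[0,0,-0.17]]
    - [[-0.55,-0.473,0],[0,0,-0.18]]
    - [[-0.59,-0.508,0],[0,0,-0.199]]
  gripper: 0.087

```text
time_s: 1.65
position: [0.5728, -0.12, 0.2224]
tcp_rot: [[-0.972, 0.236, -0.0], [0.236, 0.972, 0.0], [0.0, 0.0, -1.0]]
force: [0.0, 0.9, -0.6]
opening: 1.0
```

Emit:
servo_tool:
  targets:
    - [[-0.02,-0.018,0],[0,0,0]]
    - [[-0.021,-0.018,0],[0,0,0]]
    - [[-0.021,-0.018,0],[0,0,0]]

```text
time_s: 2.02
position: [0.5874, -0.1393, 0.222]
tcp_rot: [[-0.972, 0.236, -0.002], [0.236, 0.972, 0.001], [0.002, 0.001, -1.0]]
force: [1.1, 1.2, 0.1]
opening: 1.001
```

```bash
python3 - <<'E'
from h import *
from rig import eyes, telemetry
s=telemetry.read_state(); c=eyes.capture("wrist"); rel(stand_goal(.22))
T=np.eye(4);T[:3,:3]=s["tcp_rot"];T[:3,3]=s["position"];T=T@c["T_tool_cam"];K=c["intrinsics"]
np.savez("w1.npz",pixels=c["pixels"],K=K,T=T)
print(s["position"])
im=c["pixels"].copy()
for P in(slab()+[0,0,.008],):
    q=proj(flat(BLUE,P),K,T);print(q.round(1)); 
im=cv2.resize(im,None,fx=1.5,fy=1.5,interpolation=cv2.INTER_CUBIC);cv2.imwrite("pics/w1.png",im)
E
```

```text
t 2.075 shift [-0.0151 -0.0276  0.0021] turn [ 0.0007 -0.0021  0.0013] dist 0.032 deg 0.1 F [-0.3 -0.2  0.2] open 0.999
[ 0.58739694 -0.13928373  0.22200505]
[[256.6 242.6]
 [205.2 242.6]
 [200.8 125.3]
 [256.9 125.3]]
```

View pics/w1.png

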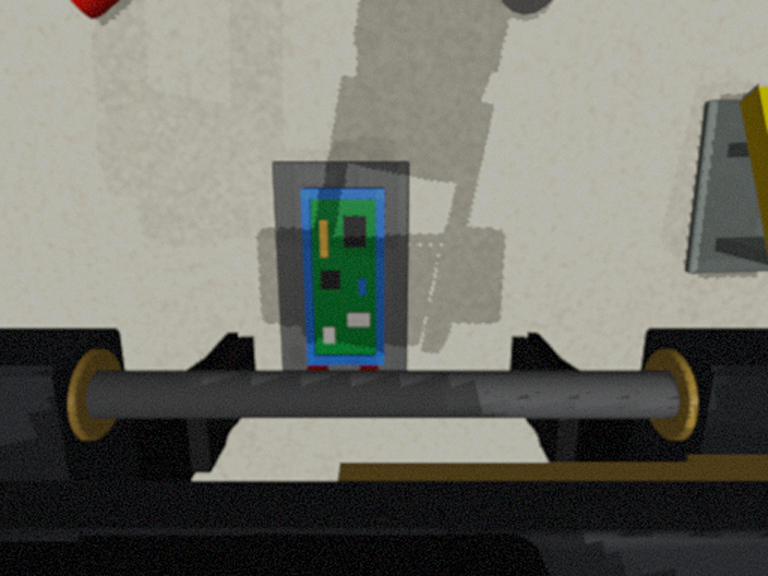

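```bash
python3 - <<'E'
from h import *
rel(rack_goal(.06,.14))
E
```

```text
t 2.075 shift [0.1109 0.3823 0.0386] turn [-0.0059 -0.4521 -0.0293] dist 0.4 deg 26.0 F [-0.3 -0.2  0.2] open 0.999
```

Emit:
servo_tool:
  targets:
    - [[0.014,0.048,0.004],[0,-0.056,-0.003]]
    - [[0.028,0.096,0.009],[-0.001,-0.113,-0.007]]
    - [[0.042,0.143,0.014],[-0.002,-0.17,-0.011]]
    - [[0.056,0.191,0.019],[-0.003,-0.226,-0.015]]
    - [[0.07,0.239,0.024],[-0.004,-0.283,-0.018]]
    - [[0.084,0.287,0.029],[-0.005,-0.34,-0.022]]
    - [[0.098,0.335,0.034],[-0.005,-0.396,-0.026]]
    - [[0.111,0.382,0.0385],[-0.006,-0.452,-0.029]]
    - [[0.111,0.382,0.0385],[-0.006,-0.452,-0.029]]
    - [[0.111,0.382,0.0385],[-0.006,-0.452,-0.029]]

```text
time_s: 3.32
position: [0.5697, 0.2575, 0.1842]
tcp_rot: [[-0.881, 0.206, 0.426], [0.185, 0.979, -0.091], [-0.436, -0.001, -0.9]]
force: [0.6, -1.2, 0.2]
opening: 1.001
```

```bash
cat >> h.py <<'E'
def wrist(name,slabs=()):
    from rig import eyes, telemetry
    s=telemetry.read_state(); c=eyes.capture("wrist")
    T=np.eye(4);T[:3,:3]=s["tcp_rot"];T[:3,3]=s["position"];T=T@c["T_tool_cam"];K=c["intrinsics"]
    im=cv2.resize(c["pixels"],None,fx=1.5,fy=1.5,interpolation=cv2.INTER_CUBIC)
    for P in slabs:
        q=proj(P,K,T)*1.5; print("pred(x1.5)",q.round(1).tolist())
    cv2.imwrite(f"pics/{name}.png",im); return s,K,T,c["pixels"]
E
python3 - <<'E'
from h import *
wrist("w2",[rackpts(RACK,.06),rackpts(RACK,-.06)]); rel(rack_goal(.06,.14))
E
```

```text
pred(x1.5) [[433.0, 386.4], [337.0, 386.2], [332.0, 164.7], [439.3, 164.8]]
pred(x1.5) [[234.3, 386.0], [138.4, 385.9], [110.2, 164.3], [217.4, 164.5]]
t 3.375 shift [ 0.0013  0.0019 -0.0003] turn [-0.0014  0.0015 -0.0007] dist 0.002 deg 0.1 F [-0.7  0.9 -0.1] open 0.995
```

View pics/w2.png

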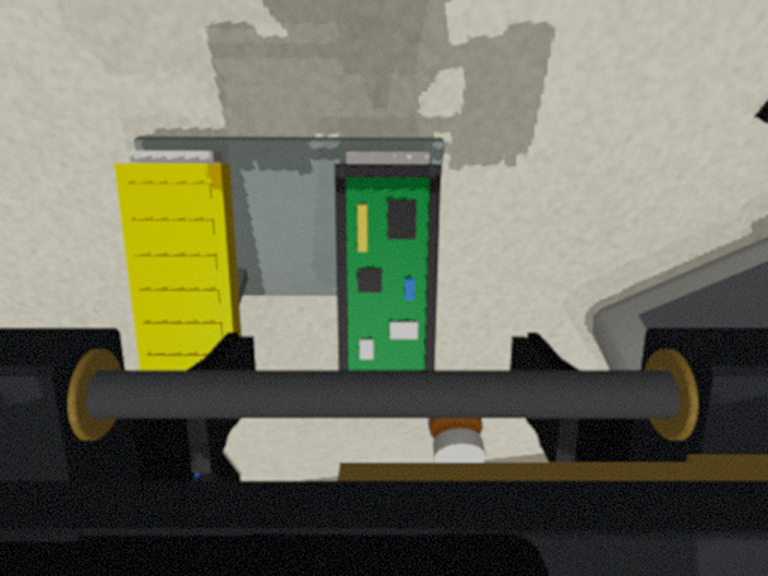

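```bash
python3 - <<'E'
from h import *
rel(rack_goal(.06,.003,ys=.002))
E
```

```text
t 3.375 shift [0.0015 0.0041 0.1367] turn [-0.0014  0.0015 -0.0007] dist 0.137 deg 0.1 F [-0.7  0.9 -0.1] open 0.995
```

Emit:
servo_tool:
  targets:
    - [[0.001,0.003,0.02],[0,0,0]]
    - [[0.001,0.003,0.045],[0,0,0]]
    - [[0.001,0.003,0.07],[0,0,0]]
    - [[0.001,0.003,0.095],[0,0,0]]
    - [[0.001,0.003,0.115],[0,0,0]]
    - [[0.001,0.003,0.128],[0,0,0]]
    - [[0.001,0.003,0.136],[0,0,0]]
    - [[0.001,0.003,0.136],[0,0,0]]
    - [[0.001,0.003,0.136],[0,0,0]]

```text
time_s: 4.5
position: [0.6289, 0.2479, 0.0619]
tcp_rot: [[-0.88, 0.208, 0.428], [0.187, 0.978, -0.091], [-0.438, -0.0, -0.899]]
force: [-0.1, -1.1, 0.3]
opening: 0.999
```

```bash
python3 - <<'E'
from h import *
rel(rack_goal(.06,.003,ys=.002))
from rig import eyes
c=eyes.capture("scene")["pixels"]; cv2.imwrite("pics/s2.png",cv2.resize(c[190:330,270:440],None,fx=4,fy=4,interpolation=cv2.INTER_CUBIC))
E
```

```text
t 4.5 shift [0.0013 0.0004 0.0008] turn [-0.0006  0.0029 -0.0009] dist 0.002 deg 0.2 F [-0.1 -1.1  0.3] open 0.999
```

View pics/s2.png

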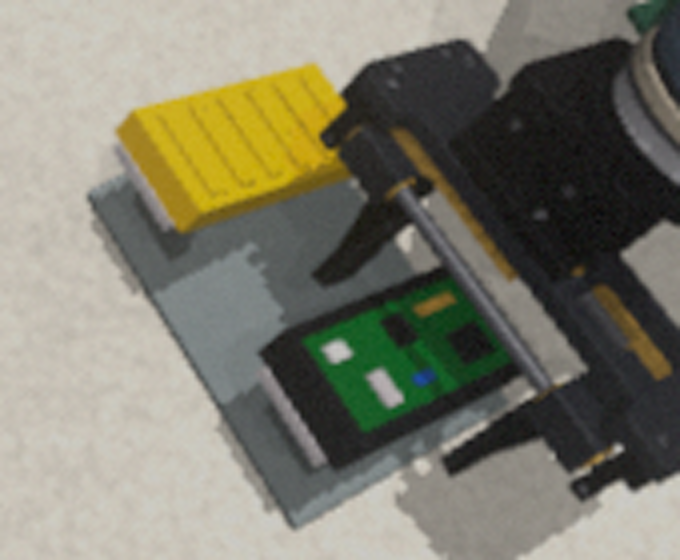

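Emit:
servo_tool:
  targets:
    - [[0.001,0,0],[0,0.002,0]]
    - [[0.001,0,0],[0,0.002,0]]
    - [[0.001,0,0],[0,0.002,0]]
    - [[0.001,0,0],[0,0.002,0]]
    - [[0.001,0,0],[0,0.002,0]]
    - [[0.001,0,0],[0,0.002,0]]
  gripper: 0.04

```text
time_s: 5.3
position: [0.6279, 0.2479, 0.0609]
tcp_rot: [[-0.881, 0.208, 0.425], [0.187, 0.978, -0.091], [-0.435, -0.001, -0.9]]
force: [-1.6, -1.0, 0.6]
opening: 0.659
```

Emit:
servo_tool:
  targets:
    - [[0,0,-0.008],[0,0,0]]
    - [[0,0,-0.025],[0,0,0]]
    - [[0,0,-0.045],[0,0,0]]
    - [[0,0,-0.065],[0,0,0]]
    - [[0,0,-0.085],[0,0,0]]
    - [[0,0,-0.1],[0,0,0]]
    - [[0,0,-0.11],[0,0,0]]
    - [[0,0,-0.11],[0,0,0]]

```text
time_s: 6.3
position: [0.5812, 0.2581, 0.1608]
tcp_rot: [[-0.88, 0.208, 0.426], [0.187, 0.978, -0.09], [-0.436, 0.0, -0.9]]
force: [-0.8, 0.2, -2.1]
opening: 0.66
```

```bash
python3 - <<'E'
from h import *
wrist("w3",[rackpts(RACK,-.06)]);rel(stand_goal(.130,xs=-.015))
E
```

```text
pred(x1.5) [[216.0, 406.9], [111.5, 406.9], [76.4, 165.8], [194.4, 165.7]]
t 6.35 shift [-0.0659 -0.4144  0.0655] turn [0.0062 0.4502 0.0292] dist 0.425 deg 25.9 F [-0.  -0.7 -2.7] open 0.662
```

View pics/w3.png

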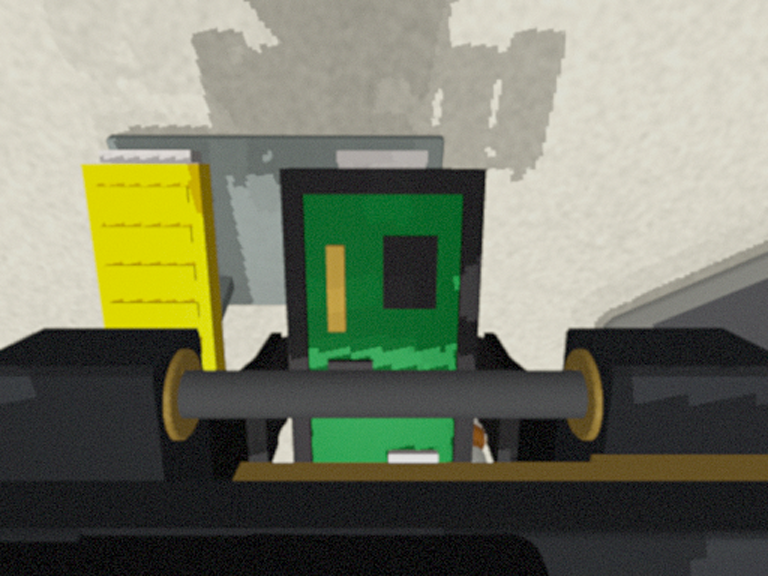

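```bash
cat >> h.py <<'E'
def held(K,T,Ttool,px,x_end=.065):
    # px: 2 native pixels of the robot-side top edge ends; solve (xoff, zt): slab centre at tool x=xoff, underside at tool z=zt, yoff
    def f(p):
        P=np.array([[p[0]+.065,-.029,p[1]-.02],[p[0]+.065,.029,p[1]-.02]])+[0,p[2],0]
        return (proj(P,K,Ttool)-px).ravel()
    r=least_squares(f,[0,.002,0]); print("held slab: x,z,y in tool mm",(r.x*1000).round(1),r.fun.round(2))
E
python3 - <<'E'
from h import *
from rig import eyes
c=eyes.capture("wrist");K=c["intrinsics"]
held(K,None,c["T_tool_cam"],np.array([[281,170],[486,170]])/1.5)
rel(stand_goal(.130,xs=-.015))
E
```

```text
held slab: x,z,y in tool mm [ 0.3  4.8 -0.1] [ 0.   -0.03 -0.    0.03]
t 6.4 shift [-0.0662 -0.4142  0.0652] turn [0.0057 0.4496 0.0292] dist 0.424 deg 25.8 F [ 0.7 -0.4 -2.5] open 0.663
```

Emit:
servo_tool:
  targets:
    - [[-0.003,-0.02,0.003],[0,0.02,0.001]]
    - [[-0.009,-0.06,0.009],[0.001,0.065,0.004]]
    - [[-0.016,-0.1,0.016],[0.001,0.11,0.007]]
    - [[-0.022,-0.14,0.022],[0.002,0.152,0.01]]
    - [[-0.029,-0.18,0.028],[0.002,0.195,0.013]]
    - [[-0.035,-0.22,0.035],[0.003,0.239,0.016]]
    - [[-0.041,-0.26,0.041],[0.004,0.282,0.018]]
    - [[-0.048,-0.3,0.047],[0.004,0.326,0.021]]
    - [[-0.054,-0.34,0.053],[0.005,0.37,0.024]]
    - [[-0.061,-0.38,0.06],[0.005,0.413,0.027]]
    - [[-0.065,-0.405,0.064],[0.006,0.44,0.029]]
    - [[-0.066,-0.414,0.065],[0.006,0.45,0.029]]

```text
time_s: 7.9
position: [0.5811, -0.1675, 0.1293]
tcp_rot: [[-0.971, 0.239, -0.001], [0.239, 0.971, -0.0], [0.001, -0.0, -1.0]]
force: [-0.2, 0.1, -2.5]
opening: 0.663
```

Emit:
servo_tool:
  targets:
    - [[0,0,0],[0,0,0]]
    - [[0,0,0],[0,0,0]]
    - [[0,0,0],[0,0,0]]

```text
time_s: 8.28
position: [0.5806, -0.1641, 0.1304]
tcp_rot: [[-0.972, 0.235, -0.0], [0.235, 0.972, 0.0], [0.0, 0.0, -1.0]]
force: [-0.2, 0.3, -1.8]
opening: 0.667
```

```bash
python3 - <<'E'
from h import *
rel(stand_goal(.0275,xs=-.006)) 
E
```

```text
t 8.275 shift [-0.0098 -0.0016  0.1029] turn [ 0.0003 -0.0004  0.0017] dist 0.103 deg 0.1 F [-0.2  0.3 -1.8] open 0.667
```

Emit:
servo_tool:
  targets:
    - [[-0.002,-0.001,0.015],[0,0,0.002]]
    - [[-0.005,-0.0015,0.035],[0,0,0.002]]
    - [[-0.008,-0.0015,0.055],[0,0,0.002]]
    - [[-0.0095,-0.0015,0.072],[0,0,0.002]]
    - [[-0.0095,-0.0015,0.083],[0,0,0.002]]
    - [[-0.0095,-0.0015,0.09],[0,0,0.002]]
    - [[-0.0095,-0.0015,0.09],[0,0,0.002]]
    - [[-0.0095,-0.0015,0.09],[0,0,0.002]]

```text
time_s: 9.28
position: [0.5902, -0.1693, 0.0409]
tcp_rot: [[-0.971, 0.239, 0.001], [0.239, 0.971, -0.001], [-0.001, -0.0, -1.0]]
force: [-0.6, 0.1, -2.2]
opening: 0.662
```

```bash
python3 - <<'E'
from h import *
from rig import eyes,telemetry
rel(stand_goal(.035)); ps=[]
for i in range(6):
    s=telemetry.read_state(); c=eyes.capture("scene" if i%2 else "top"); cv2.imwrite(f"pics/p{i%2}.png",c["pixels"]); ps.append(s["position"])
print(np.std(ps,0),np.mean(ps,0))
a=cv2.imread("pics/p0.png")[165:285,290:390];b=cv2.imread("pics/p1.png")[90:190,180:310]
o=np.hstack([cv2.resize(a,(400,480),interpolation=cv2.INTER_CUBIC),cv2.resize(b,(400,308),interpolation=cv2.INTER_CUBIC,).copy() if 0 else cv2.copyMakeBorder(cv2.resize(b,(400,308),interpolation=cv2.INTER_CUBIC),0,172,0,0,cv2.BORDER_CONSTANT)])
cv2.imwrite("pics/p.png",o)
E
```

```text
t 9.275 shift [-0.0052  0.0013  0.0059] turn [-0.0003  0.0013 -0.0019] dist 0.008 deg 0.1 F [-0.6  0.1 -2.2] open 0.662
[8.92466835e-05 4.13839072e-05 7.95585074e-05] [ 0.59013594 -0.16932111  0.04098805]
```

View pics/p.png

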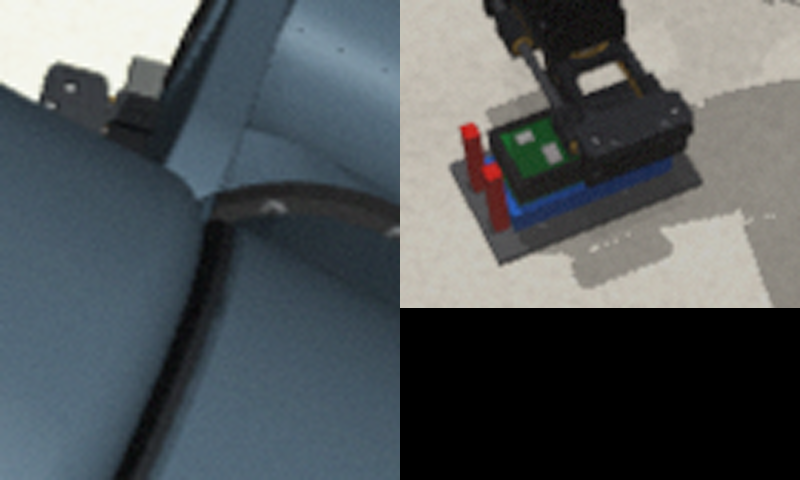

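Emit:
servo_tool:
  targets:
    - [[-0.001,0.001,0.003],[0,0,-0.002]]
    - [[-0.002,0.0013,0.0055],[0,0,-0.002]]
    - [[-0.003,0.0013,0.0055],[0,0,-0.002]]
    - [[-0.0035,0.0013,0.0055],[0,0,-0.002]]
    - [[-0.0035,0.0013,0.0055],[0,0,-0.002]]
    - [[-0.0035,0.0013,0.0055],[0,0,-0.002]]

```text
time_s: 10.32
position: [0.5934, -0.1687, 0.0349]
tcp_rot: [[-0.972, 0.237, -0.0], [0.237, 0.972, -0.0], [0.0, -0.0, -1.0]]
force: [-0.3, 0.9, -1.6]
opening: 0.66
```

```bash
python3 - <<'E'
from h import *
rel(stand_goal(.033))
E
```

```text
t 10.325 shift [-0.0022 -0.0001  0.0019] turn [-0.     -0.      0.0002] dist 0.003 deg 0.0 F [-0.3  0.9 -1.6] open 0.66
```

Now push in small steps to find the stop.

Emit:
servo_tool:
  targets:
    - [[-0.001,0,0],[0,0,0]]
    - [[-0.0015,0,0],[0,0,0]]
    - [[-0.0015,0,0],[0,0,0]]

```text
time_s: 10.7
position: [0.595, -0.1691, 0.0349]
tcp_rot: [[-0.972, 0.237, 0.0], [0.237, 0.972, -0.0], [-0.0, -0.0, -1.0]]
force: [0.5, 0.7, -2.7]
opening: 0.662
```

Emit:
servo_tool:
  targets:
    - [[-0.0005,0,0],[0,0,0]]
    - [[-0.001,0,0],[0,0,0]]
    - [[-0.001,0,0],[0,0,0]]

```text
time_s: 11.08
position: [0.5959, -0.1693, 0.0348]
tcp_rot: [[-0.972, 0.237, 0.0], [0.237, 0.972, -0.0], [-0.0, -0.0, -1.0]]
force: [0.2, 0.3, -2.5]
opening: 0.661
```

Emit:
servo_tool:
  targets:
    - [[-0.0005,0,0],[0,0,0]]
    - [[-0.001,0,0],[0,0,0]]
    - [[-0.001,0,0],[0,0,0]]

```text
time_s: 11.45
position: [0.5969, -0.1696, 0.0348]
tcp_rot: [[-0.972, 0.237, 0.0], [0.237, 0.972, -0.0], [-0.0, -0.0, -1.0]]
force: [0.5, 0.1, -2.3]
opening: 0.661
```

Emit:
servo_tool:
  targets:
    - [[-0.0005,0,0],[0,0,0]]
    - [[-0.001,0,0],[0,0,0]]
    - [[-0.001,0,0],[0,0,0]]

```text
time_s: 11.82
position: [0.5979, -0.1698, 0.0348]
tcp_rot: [[-0.972, 0.236, 0.0], [0.236, 0.972, -0.0], [-0.0, -0.0, -1.0]]
force: [-0.2, 0.6, -2.9]
opening: 0.665
```

Emit:
servo_tool:
  targets:
    - [[-0.0005,0,0],[0,0,0]]
    - [[-0.001,0,0],[0,0,0]]
    - [[-0.001,0,0],[0,0,0]]

```text
time_s: 12.2
position: [0.598, -0.1698, 0.0347]
tcp_rot: [[-0.972, 0.236, -0.002], [0.236, 0.972, 0.0], [0.002, 0.0, -1.0]]
force: [-2.1, 0.3, -1.4]
opening: 0.662
```

Emit:
servo_tool:
  targets:
    - [[0,0,0.0005],[0,0,0]]
    - [[0,0,0.001],[0,0,0]]
    - [[0,0,0.001],[0,0,0]]

```text
time_s: 12.58
position: [0.5981, -0.1697, 0.0336]
tcp_rot: [[-0.972, 0.236, -0.002], [0.236, 0.972, 0.001], [0.002, 0.0, -1.0]]
force: [-3.8, -0.1, -0.3]
opening: 0.661
```

Emit:
servo_tool:
  targets:
    - [[0,0,0.0005],[0,0,0]]
    - [[0,0,0.001],[0,0,0]]
    - [[0,0,0.001],[0,0,0]]

```text
time_s: 12.95
position: [0.5981, -0.1697, 0.0327]
tcp_rot: [[-0.972, 0.236, -0.002], [0.236, 0.972, 0.001], [0.002, 0.0, -1.0]]
force: [-4.2, 1.2, -0.1]
opening: 0.664
```

Emit:
servo_tool:
  targets:
    - [[0,0,0.0005],[0,0,0]]
    - [[0,0,0.001],[0,0,0]]
    - [[0,0,0.001],[0,0,0]]

```text
time_s: 13.32
position: [0.5981, -0.1696, 0.0318]
tcp_rot: [[-0.972, 0.236, -0.002], [0.236, 0.972, 0.001], [0.002, 0.0, -1.0]]
force: [-5.2, 1.1, 1.0]
opening: 0.664
```

Emit:
servo_tool:
  targets:
    - [[0,0,0.0005],[0,0,0]]
    - [[0,0,0.001],[0,0,0]]
    - [[0,0,0.001],[0,0,0]]

```text
time_s: 13.7
position: [0.5981, -0.1697, 0.0315]
tcp_rot: [[-0.972, 0.236, -0.001], [0.236, 0.972, 0.001], [0.001, 0.0, -1.0]]
force: [-5.4, 1.4, 4.4]
opening: 0.666
```

Emit:
servo_tool:
  targets:
    - [[0,0,0.0005],[0,0,0]]
    - [[0,0,0.001],[0,0,0]]
    - [[0,0,0.001],[0,0,0]]

```text
time_s: 14.08
position: [0.5981, -0.1696, 0.0314]
tcp_rot: [[-0.972, 0.236, -0.001], [0.236, 0.972, 0.0], [0.001, 0.0, -1.0]]
force: [-7.4, 2.4, 10.3]
opening: 0.661
```

Emit:
servo_tool:
  targets:
    - [[0,0,-0.001],[0,0,0]]
    - [[0,0,-0.001],[0,0,0]]

```text
time_s: 14.32
position: [0.5981, -0.1696, 0.0314]
tcp_rot: [[-0.972, 0.236, -0.001], [0.236, 0.972, 0.001], [0.001, 0.0, -1.0]]
force: [-5.6, 1.0, 4.7]
opening: 0.662
```

Emit:
servo_tool:
  targets:
    - [[0,0,0],[0,0,0]]
    - [[0,0,0],[0,0,0]]
    - [[0,0,0],[0,0,0]]
    - [[0,0,0],[0,0,0]]
    - [[0,0,0],[0,0,0]]
  gripper: 0.087

```text
time_s: 14.95
position: [0.599, -0.17, 0.0308]
tcp_rot: [[-0.972, 0.237, 0.0], [0.237, 0.972, -0.0], [-0.0, -0.0, -1.0]]
force: [0.3, 0.8, 0.1]
opening: 0.996
```

Emit:
servo_tool:
  targets:
    - [[0,0,-0.01],[0,0,0]]
    - [[0,0,-0.03],[0,0,0]]
    - [[0,0,-0.06],[0,0,0]]
    - [[0.003,0.009,-0.1],[0,0,0]]
    - [[0.006,0.018,-0.14],[0,0,0]]
    - [[0.01,0.028,-0.18],[0,0,0]]
    - [[0.01,0.028,-0.19],[0,0,0]]
    - [[0.01,0.028,-0.19],[0,0,0]]

```text
time_s: 15.95
position: [0.5959, -0.1407, 0.222]
tcp_rot: [[-0.972, 0.236, 0.002], [0.236, 0.972, -0.001], [-0.002, -0.001, -1.0]]
force: [-0.5, -0.0, -0.5]
opening: 1.0
```

```bash
python3 - <<'E'
from h import *
B=np.array([.598,-.1699,-.239])
s,K,T,im=wrist("w4",[flat(B,slab()+[0,0,.028]),flat(BLUE,slab()+[0,0,.008])])
rel(rack_goal(-.06,.14,ys=.003))
cv2.imwrite("pics/w4c.png",cv2.resize(im[80:260,150:310],None,fx=3.3,fy=3.3,interpolation=cv2.INTER_CUBIC))
E
```

```text
pred(x1.5) [[384.6, 365.7], [303.0, 365.6], [295.4, 178.7], [384.9, 178.8]]
pred(x1.5) [[384.5, 351.9], [307.0, 351.9], [300.1, 173.8], [384.8, 173.8]]
t 16.0 shift [0.1158 0.2649 0.0365] turn [-0.0071 -0.4506 -0.0305] dist 0.291 deg 25.9 F [ 0.4  0.1 -0.7] open 1.0
```

View pics/w4c.png

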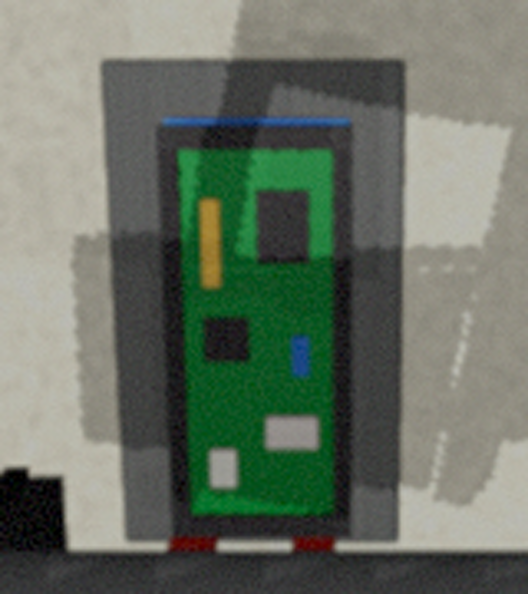

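Emit:
servo_tool:
  targets:
    - [[0.019,0.044,0.006],[-0.001,-0.075,-0.005]]
    - [[0.038,0.088,0.012],[-0.002,-0.15,-0.01]]
    - [[0.058,0.132,0.018],[-0.003,-0.225,-0.015]]
    - [[0.077,0.176,0.024],[-0.005,-0.3,-0.02]]
    - [[0.097,0.22,0.03],[-0.006,-0.375,-0.025]]
    - [[0.116,0.265,0.0365],[-0.007,-0.45,-0.0305]]
    - [[0.116,0.265,0.0365],[-0.007,-0.45,-0.0305]]
    - [[0.116,0.265,0.0365],[-0.007,-0.45,-0.0305]]
    - [[0.116,0.265,0.0365],[-0.007,-0.45,-0.0305]]

```text
time_s: 17.12
position: [0.5466, 0.1432, 0.1842]
tcp_rot: [[-0.881, 0.208, 0.425], [0.187, 0.978, -0.091], [-0.435, -0.0, -0.9]]
force: [-0.6, -0.4, -0.1]
opening: 0.998
```

```bash
python3 - <<'E'
from h import *
s,K,T,im=wrist("w5",[rackpts(RACK,-.06)])
m=cv2.inRange(cv2.cvtColor(im,cv2.COLOR_BGR2HSV),(20,150,60),(35,255,255))[:230]
for r in (115,125,150,190,215):
    x=np.flatnonzero(m[r]); print(r,(x.min()*1.5,x.max()*1.5) if len(x) else None)
rel(rack_goal(-.06,.003,ys=.003))
E
```

```text
pred(x1.5) [[427.6, 385.5], [331.4, 385.5], [325.2, 163.4], [432.7, 163.3]]
115 (np.float64(328.5), np.float64(433.5))
125 (np.float64(330.0), np.float64(432.0))
150 (np.float64(331.5), np.float64(430.5))
190 (np.float64(333.0), np.float64(430.5))
215 (np.float64(333.0), np.float64(427.5))
t 17.175 shift [0.0016 0.001  0.1366] turn [-0.0009  0.0004 -0.0019] dist 0.137 deg 0.1 F [-0.1  0.   0.3] open 0.999
```

Emit:
servo_tool:
  targets:
    - [[0.001,-0.0007,0.02],[0,0,-0.001]]
    - [[0.001,-0.0007,0.045],[0,0,-0.001]]
    - [[0.001,-0.0007,0.07],[0,0,-0.001]]
    - [[0.001,-0.0007,0.095],[0,0,-0.001]]
    - [[0.001,-0.0007,0.115],[0,0,-0.001]]
    - [[0.001,-0.0007,0.128],[0,0,-0.001]]
    - [[0.001,-0.0007,0.136],[0,0,-0.001]]
    - [[0.001,-0.0007,0.136],[0,0,-0.001]]
    - [[0.001,-0.0007,0.136],[0,0,-0.001]]

```text
time_s: 18.3
position: [0.6027, 0.1315, 0.0619]
tcp_rot: [[-0.881, 0.206, 0.426], [0.185, 0.979, -0.09], [-0.436, -0.0, -0.9]]
force: [0.2, 0.1, -0.9]
opening: 1.003
```

```bash
python3 - <<'E'
from h import *
rel(rack_goal(-.06,.003,ys=.0013))
E
```

```text
t 18.3 shift [-0.0002 -0.001   0.0014] turn [0.     0.0006 0.0007] dist 0.002 deg 0.1 F [ 0.2  0.1 -0.9] open 1.003
```

Emit:
servo_tool:
  targets:
    - [[0,-0.001,0.001],[0,0,0.001]]
    - [[0,-0.001,0.001],[0,0,0.001]]
    - [[0,-0.001,0.001],[0,0,0.001]]

```text
time_s: 18.68
position: [0.6028, 0.1308, 0.0608]
tcp_rot: [[-0.881, 0.206, 0.426], [0.186, 0.979, -0.09], [-0.435, 0.0, -0.9]]
force: [-0.4, -0.3, 0.1]
opening: 0.999
```

Emit:
servo_tool:
  targets:
    - [[0,0,0],[0,0,0]]
    - [[0,0,0],[0,0,0]]
    - [[0,0,0],[0,0,0]]
    - [[0,0,0],[0,0,0]]
    - [[0,0,0],[0,0,0]]
    - [[0,0,0],[0,0,0]]
  gripper: 0.04

```text
time_s: 19.42
position: [0.6027, 0.1307, 0.0605]
tcp_rot: [[-0.881, 0.206, 0.426], [0.186, 0.978, -0.09], [-0.435, -0.0, -0.9]]
force: [-0.5, -0.2, -0.6]
opening: 0.663
```

Emit:
servo_tool:
  targets:
    - [[0,0,-0.008],[0,0,0]]
    - [[0,0,-0.025],[0,0,0]]
    - [[0,0,-0.045],[0,0,0]]
    - [[0,0,-0.065],[0,0,0]]
    - [[0,0,-0.085],[0,0,0]]
    - [[0,0,-0.1],[0,0,0]]
    - [[0,0,-0.11],[0,0,0]]
    - [[0,0,-0.11],[0,0,0]]

```text
time_s: 20.42
position: [0.5559, 0.1407, 0.1601]
tcp_rot: [[-0.881, 0.206, 0.426], [0.186, 0.978, -0.09], [-0.436, 0.0, -0.9]]
force: [-0.0, 0.4, -1.5]
opening: 0.667
```

```bash
python3 - <<'E'
from h import *
s,K,T,im=wrist("w6")
m=cv2.inRange(cv2.cvtColor(im,cv2.COLOR_BGR2HSV),(20,150,60),(35,255,255))[:225]
ys,xs=np.nonzero(m); t=ys.min(); print("top row",t,np.bincount(ys)[t:t+4])
x=np.flatnonzero(m[t+3]); print(x.min(),x.max())
from rig import eyes
c=eyes.capture("wrist")
held(c["intrinsics"],None,c["T_tool_cam"],np.array([[x.min(),t],[x.max()+1,t]]))
rel(stand_goal(.150,xs=-.015))
E
```

```text
top row 113 [133 137 136 136]
188 323
held slab: x,z,y in tool mm [0.4 5.5 0.1] [ 0.   -0.03 -0.    0.03]
t 20.525 shift [-0.0749 -0.2945  0.0465] turn [0.0068 0.4497 0.0307] dist 0.307 deg 25.8 F [-0.1  0.3 -1.9] open 0.665
```

Emit:
servo_tool:
  targets:
    - [[-0.004,-0.015,0.002],[0,0.023,0.002]]
    - [[-0.011,-0.044,0.007],[0.001,0.067,0.005]]
    - [[-0.019,-0.074,0.012],[0.002,0.112,0.008]]
    - [[-0.026,-0.103,0.016],[0.002,0.157,0.011]]
    - [[-0.034,-0.133,0.021],[0.003,0.202,0.014]]
    - [[-0.041,-0.162,0.026],[0.004,0.247,0.017]]
    - [[-0.049,-0.191,0.03],[0.004,0.292,0.02]]
    - [[-0.056,-0.221,0.035],[0.005,0.337,0.023]]
    - [[-0.064,-0.25,0.039],[0.006,0.382,0.026]]
    - [[-0.07,-0.275,0.043],[0.006,0.42,0.029]]
    - [[-0.075,-0.2945,0.0465],[0.007,0.45,0.031]]
    - [[-0.075,-0.2945,0.0465],[0.007,0.45,0.031]]

```text
time_s: 22.02
position: [0.5817, -0.1676, 0.1493]
tcp_rot: [[-0.971, 0.239, 0.0], [0.239, 0.971, -0.0], [-0.0, -0.0, -1.0]]
force: [0.2, 0.7, -1.2]
opening: 0.665
```

Emit:
servo_tool:
  targets:
    - [[0,0,0],[0,0,0]]
    - [[0,0,0],[0,0,0]]
    - [[0,0,0],[0,0,0]]

```text
time_s: 22.4
position: [0.5808, -0.1647, 0.1504]
tcp_rot: [[-0.972, 0.236, -0.0], [0.236, 0.972, 0.0], [0.0, 0.0, -1.0]]
force: [1.0, 0.1, -1.8]
opening: 0.667
```

```bash
python3 - <<'E'
from h import *
rel(stand_goal(.060,xs=-.006))
E
```

```text
t 22.4 shift [-0.0094 -0.001   0.0904] turn [ 0.0002 -0.0002  0.0008] dist 0.091 deg 0.0 F [ 1.   0.1 -1.8] open 0.667
```

Emit:
servo_tool:
  targets:
    - [[-0.002,0,0.015],[0,0,0]]
    - [[-0.005,0,0.035],[0,0,0]]
    - [[-0.008,0,0.055],[0,0,0]]
    - [[-0.0095,0,0.072],[0,0,0]]
    - [[-0.0095,0,0.083],[0,0,0]]
    - [[-0.0095,0,0.09],[0,0,0]]
    - [[-0.0095,0,0.09],[0,0,0]]
    - [[-0.0095,0,0.09],[0,0,0]]

```text
time_s: 23.4
position: [0.5908, -0.1681, 0.0609]
tcp_rot: [[-0.972, 0.237, 0.001], [0.237, 0.972, -0.001], [-0.001, -0.0, -1.0]]
force: [0.1, 0.3, -1.6]
opening: 0.662
```

```bash
python3 - <<'E'
from h import *
rel(stand_goal(.054,xs=.0015))
from rig import eyes
c=eyes.capture("scene")["pixels"]; cv2.imwrite("pics/s7.png",cv2.resize(c[90:190,180:310],None,fx=5,fy=5,interpolation=cv2.INTER_CUBIC))
E
```

```text
t 23.4 shift [-0.0064 -0.      0.007 ] turn [-0.0002  0.0013 -0.0002] dist 0.009 deg 0.1 F [ 0.1  0.3 -1.6] open 0.662
```

View pics/s7.png

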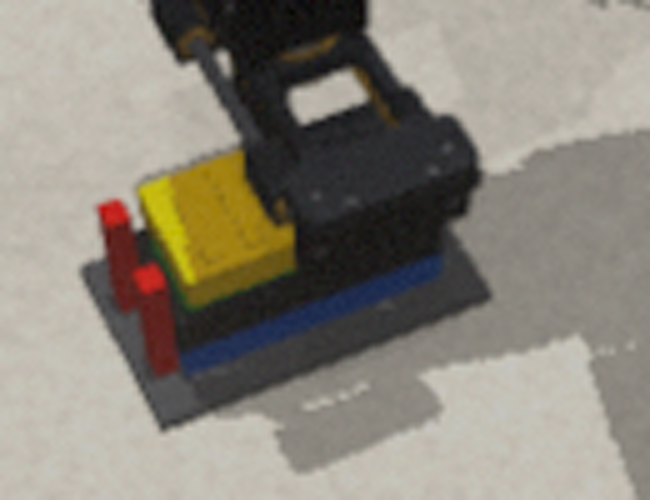

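Emit:
servo_tool:
  targets:
    - [[-0.001,0,0.002],[0,0,0]]
    - [[-0.003,0,0.004],[0,0,0]]
    - [[-0.0045,0,0.006],[0,0,0]]
    - [[-0.0055,0,0.006],[0,0,0]]
    - [[-0.0055,0,0.006],[0,0,0]]
    - [[-0.0055,0,0.006],[0,0,0]]

```text
time_s: 24.2
position: [0.5956, -0.1692, 0.0543]
tcp_rot: [[-0.972, 0.237, -0.0], [0.237, 0.972, 0.0], [0.0, 0.0, -1.0]]
force: [-0.7, 0.0, -1.1]
opening: 0.664
```

Emit:
servo_tool:
  targets:
    - [[-0.0005,0,0],[0,0,0]]
    - [[-0.001,0,0],[0,0,0]]
    - [[-0.001,0,0],[0,0,0]]

```text
time_s: 24.58
position: [0.5967, -0.1695, 0.0544]
tcp_rot: [[-0.972, 0.237, 0.0], [0.237, 0.972, 0.0], [-0.0, 0.0, -1.0]]
force: [0.4, -0.6, -0.9]
opening: 0.663
```

Emit:
servo_tool:
  targets:
    - [[-0.0005,0,0],[0,0,0]]
    - [[-0.001,0,0],[0,0,0]]
    - [[-0.001,0,0],[0,0,0]]

```text
time_s: 24.95
position: [0.5976, -0.1697, 0.0544]
tcp_rot: [[-0.972, 0.237, 0.0], [0.237, 0.972, 0.0], [-0.0, 0.0, -1.0]]
force: [0.0, 0.6, -2.6]
opening: 0.661
```

```bash
python3 - <<'E'
from h import *
rel(stand_goal(.054,xs=.0026))
E
```

```text
t 24.95 shift [-0.0004 -0.0001  0.0004] turn [ 0.      0.0001 -0.0003] dist 0.001 deg 0.0 F [ 0.   0.6 -2.6] open 0.661
```

Emit:
servo_tool:
  targets:
    - [[-0.0005,0,0],[0,0,0]]
    - [[-0.001,0,0],[0,0,0]]
    - [[-0.001,0,0],[0,0,0]]

```text
time_s: 25.32
position: [0.5977, -0.1697, 0.0542]
tcp_rot: [[-0.972, 0.237, -0.002], [0.237, 0.972, 0.001], [0.002, 0.0, -1.0]]
force: [-2.2, -0.7, -0.7]
opening: 0.662
```

Emit:
servo_tool:
  targets:
    - [[-0.0003,0,0],[0,0,0]]
    - [[-0.0006,0,0],[0,0,0]]
    - [[-0.0006,0,0],[0,0,0]]

```text
time_s: 25.7
position: [0.5978, -0.1697, 0.0542]
tcp_rot: [[-0.972, 0.237, -0.003], [0.237, 0.972, 0.001], [0.003, 0.0, -1.0]]
force: [-4.9, 0.0, 0.5]
opening: 0.665
```

Emit:
servo_tool:
  targets:
    - [[0,0,0.0005],[0,0,0]]
    - [[0,0,0.001],[0,0,0]]
    - [[0,0,0.0015],[0,0,0]]
    - [[0,0,0.0015],[0,0,0]]

```text
time_s: 26.2
position: [0.5978, -0.1695, 0.0528]
tcp_rot: [[-0.972, 0.237, -0.003], [0.237, 0.972, 0.001], [0.003, 0.0, -1.0]]
force: [-5.2, 0.3, 1.1]
opening: 0.666
```

Emit:
servo_tool:
  targets:
    - [[0,0,0.0005],[0,0,0]]
    - [[0,0,0.001],[0,0,0]]
    - [[0,0,0.001],[0,0,0]]

```text
time_s: 26.58
position: [0.5978, -0.1695, 0.0518]
tcp_rot: [[-0.972, 0.237, -0.003], [0.237, 0.972, 0.001], [0.003, 0.001, -1.0]]
force: [-4.4, 0.4, 2.1]
opening: 0.667
```

Emit:
servo_tool:
  targets:
    - [[0,0,0.0005],[0,0,0]]
    - [[0,0,0.001],[0,0,0]]
    - [[0,0,0.001],[0,0,0]]

```text
time_s: 26.95
position: [0.5978, -0.1694, 0.0511]
tcp_rot: [[-0.972, 0.237, -0.003], [0.237, 0.972, 0.001], [0.003, 0.001, -1.0]]
force: [-5.6, 1.0, 2.9]
opening: 0.668
```

Emit:
servo_tool:
  targets:
    - [[0,0,0.0005],[0,0,0]]
    - [[0,0,0.001],[0,0,0]]
    - [[0,0,0.001],[0,0,0]]

```text
time_s: 27.32
position: [0.5978, -0.1694, 0.051]
tcp_rot: [[-0.972, 0.237, -0.003], [0.237, 0.972, 0.001], [0.003, 0.001, -1.0]]
force: [-7.1, 0.9, 9.7]
opening: 0.665
```

Emit:
servo_tool:
  targets:
    - [[0,0,0.0003],[0,0,0]]
    - [[0,0,0.0006],[0,0,0]]
    - [[0,0,0.0006],[0,0,0]]

```text
time_s: 27.7
position: [0.5979, -0.1695, 0.051]
tcp_rot: [[-0.972, 0.237, -0.002], [0.237, 0.972, 0.001], [0.003, 0.001, -1.0]]
force: [-7.8, 1.2, 11.7]
opening: 0.665
```

Seated. Unload slightly, release, retreat, and look.

Emit:
servo_tool:
  targets:
    - [[0,0,-0.0008],[0,0,0]]
    - [[0,0,-0.0008],[0,0,0]]

```text
time_s: 27.95
position: [0.5978, -0.1694, 0.051]
tcp_rot: [[-0.972, 0.237, -0.003], [0.237, 0.972, 0.001], [0.003, 0.001, -1.0]]
force: [-7.0, 1.7, 7.8]
opening: 0.668
```

Emit:
servo_tool:
  targets:
    - [[0,0,0],[0,0,0]]
    - [[0,0,0],[0,0,0]]
    - [[0,0,0],[0,0,0]]
    - [[0,0,0],[0,0,0]]
    - [[0,0,0],[0,0,0]]
  gripper: 0.087

```text
time_s: 28.58
position: [0.5993, -0.1701, 0.0499]
tcp_rot: [[-0.972, 0.237, 0.0], [0.237, 0.972, 0.0], [-0.0, 0.0, -1.0]]
force: [-1.2, 0.0, 0.2]
opening: 0.994
```

Emit:
servo_tool:
  targets:
    - [[0,0,-0.01],[0,0,0]]
    - [[0,0,-0.03],[0,0,0]]
    - [[0,0,-0.06],[0,0,0]]
    - [[0,0,-0.1],[0,0,0]]
    - [[0,0,-0.14],[0,0,0]]
    - [[0,0.03,-0.17],[0,0,0]]
    - [[0,0.08,-0.17],[0,0,0]]
    - [[0,0.13,-0.17],[0,0,0]]
    - [[0,0.18,-0.17],[0,0,0]]
    - [[0.02,0.23,-0.17],[0,0,0]]
    - [[0.04,0.28,-0.17],[0,0,0]]
    - [[0.04,0.28,-0.17],[0,0,0]]

```text
time_s: 30.08
position: [0.6254, 0.1155, 0.2208]
tcp_rot: [[-0.973, 0.232, -0.0], [0.232, 0.973, 0.001], [0.0, 0.001, -1.0]]
force: [0.7, -0.5, 0.8]
opening: 1.001
```

Emit:
servo_tool:
  targets:
    - [[0,0.06,0],[0,0,0]]
    - [[0,0.12,0],[0,0,0]]
    - [[0,0.18,0],[0,0,0]]
    - [[0,0.18,0],[0,0,0]]
    - [[0,0.18,0],[0,0,0]]

```text
time_s: 30.7
position: [0.6693, 0.2852, 0.22]
tcp_rot: [[-0.971, 0.237, -0.0], [0.237, 0.971, -0.001], [0.0, -0.001, -1.0]]
force: [0.4, 0.3, -1.2]
opening: 1.001
```

```bash
python3 - <<'E'
from h import *
from rig import eyes,telemetry
print(telemetry.read_state()["time_s"])
t=eyes.capture("top");s=eyes.capture("scene")
B=np.array([.598,-.1699,-.239])
q=proj(flat(B,slab()+[0,0,.048]),t["intrinsics"],t["extrinsics"]);print("pred crop px",((q-[295,165])*4).round(0).tolist())
a=cv2.resize(t["pixels"][165:285,295:380],None,fx=4,fy=4,interpolation=cv2.INTER_CUBIC)
b=cv2.resize(s["pixels"][95:190,190:290],None,fx=4,fy=4,interpolation=cv2.INTER_CUBIC)
b=cv2.copyMakeBorder(b,0,480-b.shape[0],0,0,cv2.BORDER_CONSTANT)
cv2.imwrite("pics/f.png",np.hstack([a,b]))
E
```

```text
30.7
pred crop px [[159.0, 70.0], [277.0, 102.0], [217.0, 365.0], [95.0, 331.0]]
```

View pics/f.png

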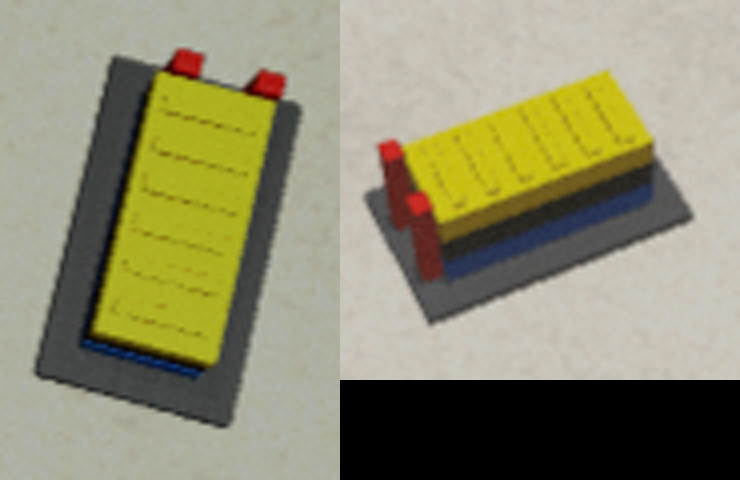

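```bash
python3 -c "
from rig import order
print(order.hand_in())"
```

```text
the job is handed in; nothing more can be done
None
```

I laid the black carrier, board side up, on the blue one, and then the yellow cover, ribs up, on top. I handed the job in at about 31 s. Each slab was pushed in small steps until it met the red stop (2–8 N), lowered until it seated (about 10–12 N), eased off and released.

**What the last checks showed:**
- **Pile:** The final top and scene pictures show three flush layers against both posts, the rack cleared and the pile undisturbed after release. The yellow cover's corners are within about 1 mm of where I expected them.
- **Forces:** The highest reading was about 14 N, well under the limits.

**Where the measurements disagreed:**
- **Against the stop:** Black and yellow met the stop with their centres 2.3–2.6 mm further in than my camera estimate of the blue carrier. A wrist picture also showed black about 1–2 mm ahead of blue. The calibration is only good to about 2 mm, so blue may lie slightly short of the stop. I did not touch it.
- **Sideways:** The same picture put black about 1 mm to one side of blue, which is about the limit of that measurement. I did not correct it.

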